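# Show the carved roundel to the inspection camera

## Robot

A 6-joint arm with a two-finger parallel gripper is mounted at the origin on the work surface. World frame = base frame: x ahead of the robot, y to its left, z up, the work surface at z = 0. Lengths are in mm, angles in rad, forces in N, time in s.
With the tool pointing down it reaches from about 350 to 800 mm from the base axis. Payload 7.3 kg.
Tool frame: the origin (TCP) lies on the centre line of the jaws, within the pads' length; the fingertips stand manip.tip_reach ahead of it and the grasp point (between the pads) lies 11 mm behind it (manip.tip_reach is the distance from the TCP to the fingertips, in mm); z points along the fingers, y is the direction in which the jaws open and shut (so a half turn about z gives the same grasp; the last joint's range is limited). The gripper opens to 85 mm and grips with 20 to 120 N. Pads are 22 mm wide; open, the fingers measure 114 mm over their backs; the gripper's body (76 mm by 85 mm) begins 54 mm behind the grasp point. The pads swing forward as they close: fully open they stand 13 mm farther back than shut.
Start: joints at [1.07, 0.342, 1.524, -0, 1.275, -0.146], TCP at [182.372, 492.325, 239.322] pointing down, gripper open.
Joint ranges: [-2.53, 2.53], [-0.77, 2.02], [0.04, 2.7], [-1, 4.14], [0.28, 2.66], [-3.11, 3.11]. Speed limits (rad/s): [2.57, 2.57, 3.14, 3.14, 3.14, 3.14].

## Interface

Orientations are given as [roll, pitch, yaw] about the fixed x, y, z axes, in that order (R = Rz(yaw) Ry(pitch) Rx(roll)).
In Python, from station import sensors, optics, job, manip gives the robot as it stands.
- The arm moves only by the shell command python3 -m inch 'ROWS' [OPENING]. ROWS is JSON, a list of rows, each an object of numbers: "x", "y", "z": the shift along the tool's x, y, z in units of 10 cm (1.0 is 10 cm); "ax", "ay", "az": the turn, a rotation vector about the tool's x, y, z in units of 0.5 rad (1.0 is 0.5 rad). In form: [{"x": .., "y": .., "z": .., "ax": .., "ay": .., "az": ..}, ...]. A call has 1 to 12 rows; each row is the pose to reach, as a shift and turn from the pose commanded when the call began, along the tool's axes at that moment; what a row does not reach only later rows make up. A row lasts 1/8 s, in which the tool goes at most 62.5 mm and 10.7 degrees, less where a joint would pass 70% of its speed; a pose out of reach is approached as far as the arm can. A call with a number of a shift or a turn outside -1 to 1 is refused whole. A call with a gripper value outside its range is refused whole. OPENING is the opening, from 0 (shut) to 1 (fully open), set as the call begins (- or left out, the last holds). The fingers move at their own pace and stop on an object; the grip force is fixed at half the most. Time passes only in rows, so rows that repeat a pose let the fingers close. It gives the time, the measured TCP pose, the force and the opening at its end, in the units of the state.
- sensors.get_state(): the state, without advancing time (a new reading comes with each control period).
- optics.grab_frame(name): name is "side" or "top"; returns (picture, depth): 384x512x3 uint8, red, green, blue; 384x512 float32, mm along the optical axis (not along the pixel's ray), 0 where there is no reading.
- optics.camera_model(name): a dict with "camera_matrix" (3x3 intrinsics, pixels), "camera_from_world" (4x4, takes a point from world to camera coordinates). Camera axes: x right, y up, looking along -z (the intrinsics and any distortion apply to the point x, -y, -z); pixel columns grow to the right and rows downward; lengths in mm; the calibration is good to about 2 mm. A picture is of the moment at which its call begins. camera_model takes no time and is no camera call.
- job.sign_off(): hands the job in, once; it reports no verdict.
Trained networks look in the newest picture that a camera, given by its name, has taken for a name from the list of things; names that differ only in an ending like _2 or _b are one class to them, and where a whole thing is asked for, a point or a joint stands for the part that bears it (a point fixed in the world has none). Each returns a list of dicts, best first, with "score" (0 to 1); they miss things now and then, are a little off and sometimes report something else, mostly with a low value. They report only what shows in the picture. A call takes as long as a camera call. They do not tell look-alikes from the thing itself.
- optics.silhouettes(camera, label): "region" (384x512 bool, what is visible of it) and "box" ([left, top, right, bottom] in pixels, round what is visible of it).
The state is a dict: "clock": time; "qpos": joint angles; "joint_velocities": joint speeds; "joint_torque": joint torques, N m; "eef_pos": TCP position; "tcp_rot": TCP orientation; "ft_force": force on the tool from outside, world axes, zero at the start; "moment": the same for the moment, N m; "opening": finger opening in mm.
Only numpy, scipy, OpenCV 4.12 (cv2) and the standard library are available. Lean on these libraries where they do the work, as an engineer would, in place of code of your own. Each camera call takes 0.05 s, during which the arm holds its last target.

## Task

Someone left the carver's mallet standing in front of the inspection camera: first move it away and stand it upright on the cork mat, and leave it there. Then take the carved roundel out of its block by the plain tab on its top (keep the fingers off the round part) and hold it in the air for the camera: tab upwards, the centre of the carved face straight in front of the lens and 20 cm from the glass, the carved face square to the lens, so leaning back to match the camera's downward look. Finish while still holding it there, motionless; do not bump the camera and leave the wax jar, the gouge and the round blank alone.

Things in the scene. Friction and masses are not known exactly. Their poses are not given: they have to be found in the camera images.
- mallet: Mallet standing on its head, handle up, about 0.4 kg. Pale round wooden head 60 mm across at the foot, 72 mm at its widest, 90 mm tall; dark round handle 26 mm in diameter from 90 to 188 mm up. Origin: centre of its underside; z up along the handle (round: yaw does not matter). Starts on the camera stand's grey board, 10 mm above the bench, near the white cross.
- mat: Square cork mat lying on the bench, 160 x 160 mm, 6 mm thick, does not move. Origin: centre of its underside, on the bench; z up. The mallet goes here, its foot's centre over the mat.
- block: Dark wooden block fixed to the bench, 100 (x) x 130 (y) x 45 mm high, with a socket 20 (x) x 34 (y) mm, 22 mm deep, in the middle of its top, where the roundel's foot stands with 2 mm of play on each side. Origin: centre of its underside; z up. It stands on the left or the right, with the mat on the other side.
- roundel: Pale-wood roundel, 0.12 kg, 16 mm thick (x). Foot 30 mm wide (y), disc 84 mm in diameter centred 66 mm above the foot's underside, plain tab 24 mm wide (y) from 108 to 155 mm up. Origin: underside of the foot, 23 mm above the bench at first. x points out of the carved face (dark rosette), z up the tab. Face starts away from the robot, within 45 deg. At the end its axes match the camera's.
- face (a point): Centre of the roundel's carved face (the brass dot): 8 mm ahead (+x) and 66 mm above (+z) the roundel's origin; its axes are the roundel's.
- tab (a point): The place to grip on the roundel's tab: 134 mm above its origin, in the middle of the tab; its axes are the roundel's.
- stand: Camera stand, does not move: grey board 360 x 150 x 10 mm with a white cross, and an upright column 20 mm in diameter, 370 mm tall, 262 mm beyond the cross. Origin: on the bench under the cross; x along the board from cross to column, z up. The roundel's face belongs (focus) straight above the cross, 215 mm above the bench.
- camera_head: Camera on the column: white box 45 x 56 x 50 mm, black lens 40 mm in diameter; looks back towards the robot's side and 25 degrees down. Origin: centre of the lens glass, 181 mm from the cross along the stand's x, 300 mm above the bench. It looks along its own -x; x points from the glass to the camera's back, y sideways, z up, leaning 25 degrees back over the cross.
- focus (a point): The point 200 mm straight in front of the lens glass, 215 mm above the bench over the cross, where the centre of the carved face belongs; its axes are the camera's.
- wax_jar: Bystander: amber glass jar with a brass cap, 60 mm in diameter, 65 mm tall. Origin: centre of its underside.
- gouge: Bystander: gouge lying on the bench, 205 mm long, wooden handle up to 28 mm thick, steel blade. Origin: on the bench under the joint of handle and blade; x towards the blade.
- blank: Bystander: flat round pale-wood blank, 84 mm in diameter, 18 mm thick, lying on the bench. Origin: centre of its underside.
Mind the look-alikes: they are no part of the job. Of the things shaped like the mallet, the wooden one is meant. There is more than one size of the mat; the job needs the larger.

How it is judged (in metres and radians):
On the way, in this order (a step that is already met when the one before it is completed fails the run):
1. the mallet stands upright on the cork mat, let go, while the roundel is still in its block (angle between mallet's own z axis and vertical below 0.12 rad and x of mallet in the frame of mat between -0.075 and 0.075 m and y of mallet in the frame of mat between -0.075 and 0.075 m and contact force between mallet and mat above 1 N and contact force between mallet and the fingers below 0.1 N and linear speed of mallet below 0.02 m/s and distance of roundel from where it was at the start of the episode below 0.015 m), for 0.2 s.
2. the roundel is lifted out of the block, in the fingers (contact force between roundel and the fingers above 1 N and height (world z) of roundel above 0.06 m and contact force between roundel and block below 0.05 N), for 0.1 s.
At the end, for the whole second after the job is handed in: Roundel held by its tab, still, touching nothing else; centre of the carved face within 25 mm per camera axis of the point 200 mm before the lens; face to lens, tab up, attitude within 0.2 rad of the camera's. Mallet upright, free, on the mat (foot centre within 75 mm of centre per side) (angle between mallet's own z axis and vertical below 0.12 rad and x of mallet in the frame of mat between -0.075 and 0.075 m and y of mallet in the frame of mat between -0.075 and 0.075 m and contact force between mallet and mat above 1 N and contact force between mallet and the fingers below 0.1 N and linear speed of each of mallet, roundel below 0.02 m/s and x of face in the frame of camera_head between -0.225 and -0.175 m and y of face in the frame of camera_head between -0.025 and 0.025 m and z of face in the frame of camera_head between -0.025 and 0.025 m and contact force between roundel and the fingers above 1 N and angle between the x axis of roundel and the x axis of camera_head, either way round below 0.2 rad and angle between the z axis of roundel and the z axis of camera_head, either way round below 0.2 rad and angle between roundel's own x axis and vertical below 1.45 rad and angle between roundel's own z axis and vertical below 0.8 rad and z of the grasp point in the frame of roundel above 0.112 m and contact force between roundel and stand below 0.05 N and contact force between roundel and mallet below 0.05 N and contact force between roundel and block below 0.05 N and angular speed of roundel below 0.2 rad/s); the arm keeps its last pose, push and grip.
It fails at once if the camera is bumped (contact force between camera_head and anything else above 2 N).
It fails at once if a bystander (wax jar, gouge or blank) is disturbed by more than 30 mm (distance of any of wax_jar, gouge, blank from where it was at the start of the episode above 0.03 m).
It also fails if it takes over 56 s, if anything falls off the work surface, if the arm or the gripper's body presses on something with over 40 N, if the wrist force passes 120 N, or if a joint passes its speed limit or range.

## Working session

There is one attempt and no reset: what is moved stays moved. The work goes in short steps, Python scripts to look and compute and a shell command to move; the robot and the scene stay as the last step left them, time stands still between calls to the robot, and variables do not carry over. Pictures are saved under pics/ and viewed, and the job is handed in when it is done.

```bash
ls; mkdir -p pics
python3 - <<'E'
from station import sensors, optics, job, manip
import cv2
print(sensors.get_state()); print(manip.tip_reach)
for n in ("side","top"):
    p,d=optics.grab_frame(n); cv2.imwrite(f"pics/{n}0.png",p[:,:,::-1])
    print(n,optics.camera_model(n))
E
```

```text
pics
{'clock': 0.0, 'qpos': array([ 1.06997157e+00,  3.42729317e-01,  1.52505772e+00, -1.25176780e-05,
        1.27538790e+00, -1.45988910e-01]), 'joint_velocities': array([-0.00104817, -0.00194447,  0.00172198, -0.00188336, -0.00196838,
       -0.00136843]), 'joint_torque': array([ 1.38390089e-03, -4.33681262e+01, -2.46012962e+01, -6.45130370e-06,
        7.91531667e-03, -7.51483270e-06]), 'eef_pos': array([182.18516556, 491.94456535, 238.60832058]), 'tcp_rot': array([-3.14002546e+00, -2.18334398e-04,  2.78676029e+00]), 'ft_force': array([0.20805096, 0.02340559, 0.7686177 ]), 'moment': array([-0.01725995,  0.01108846,  0.02193973]), 'opening': 85.72252790547469}
8.0
side {'camera_matrix': array([[481.53341061,   0.        , 253.71483444],
       [  0.        , 481.53341061, 194.18274885],
       [  0.        ,   0.        ,   1.        ]]), 'camera_from_world': array([[ 9.97610088e-01, -6.68172536e-02,  1.75944903e-02,
        -5.30778090e+02],
       [ 3.09004351e-02,  6.59199569e-01,  7.51332876e-01,
        -1.56218397e+02],
       [-6.18002798e-02, -7.48993580e-01,  6.59688823e-01,
        -1.46579242e+03],
       [ 0.00000000e+00,  0.00000000e+00,  0.00000000e+00,
         1.00000000e+00]])}
top {'camera_matrix': array([[357.74679178,   0.        , 255.59007647],
       [  0.        , 357.74679178, 188.88842441],
       [  0.        ,   0.        ,   1.        ]]), 'camera_from_world': array([[-4.32200679e-03, -9.99539356e-01,  3.00399100e-02,
        -1.24326094e+01],
       [ 9.90356021e-01, -1.18476792e-04,  1.38545796e-01,
        -5.76734818e+02],
       [-1.38478416e-01,  3.03490016e-02,  9.89900332e-01,
        -9.58005098e+02],
       [ 0.00000000e+00,  0.00000000e+00,  0.00000000e+00,
         1.00000000e+00]])}
```

View pics/side0.png

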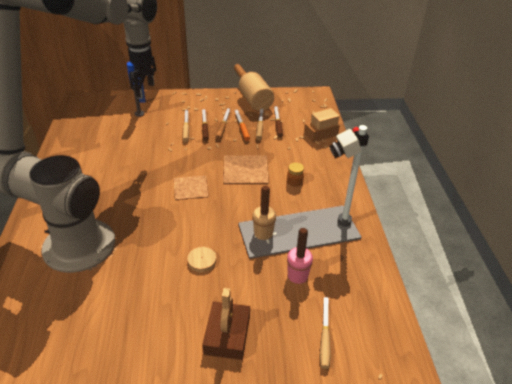

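View pics/top0.png

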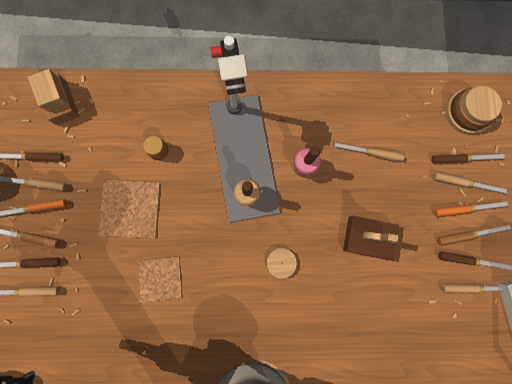

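Top view: the wooden mallet is at (247,190), standing on the grey board. A pink look-alike is at (307,160). The large mat is at (130,209) and the small one at (160,279). The block and roundel are at (374,238), and the camera is at (233,72). Next I'll measure these.

```bash
cat > h.py <<'E'
from station import sensors, optics, job, manip
import numpy as np, cv2
from scipy.spatial.transform import Rotation as Rn
def cloud(name,d):
    m=optics.camera_model(name); K=m["camera_matrix"]; T=m["camera_from_world"]
    v,u=np.mgrid[0:384,0:512]
    c=np.stack([(u-K[0,2])/K[0,0]*d,-(v-K[1,2])/K[1,1]*d,-d],-1)
    w=(c-T[:3,3])@T[:3,:3]
    w[d<=0]=np.nan
    return w
def proj(name,p):
    m=optics.camera_model(name); K=m["camera_matrix"]; T=m["camera_from_world"]
    c=np.atleast_2d(p)@T[:3,:3].T+T[:3,3]; q=np.c_[c[:,0],-c[:,1],-c[:,2]]@K.T
    return q[:,:2]/q[:,2:]
E
python3 - <<'E'
from h import *
F={}
for n in ("top","side"):
    p,d=optics.grab_frame(n); w=cloud(n,d); np.savez(f"{n}.npz",p=p,d=d,w=w)
    for l in ("mallet","mat","block","roundel","stand","camera_head","wax_jar","gouge","blank"):
        for r in optics.silhouettes(n,l):
            if r["score"]<.3: continue
            m=r["region"]; q=w[m]; q=q[~np.isnan(q[:,0])]
            hi=np.percentile(q[:,2],98); t=q[q[:,2]>hi-8]
            rect=cv2.minAreaRect(t[:,:2].astype(np.float32))
            print(n,l,round(r["score"],2),np.round(r["box"]),"med",np.round(np.median(q,0)),"ztop",round(hi),"toprect",np.round(rect[0]),np.round(rect[1]),round(rect[2]))
            np.save(f"m_{n}_{l}_{int(r['box'][0])}.npy",m)
p,_=optics.grab_frame("top"); s,_=optics.grab_frame("side")
a=cv2.resize(p[140:270,90:410],None,fx=2.4,fy=2.4,interpolation=3);cv2.imwrite("pics/cropt.png",a[:,:,::-1])
a=cv2.resize(s[140:360,170:370],None,fx=2.7,fy=2.7,interpolation=3);cv2.imwrite("pics/crops.png",a[:,:,::-1])
E
```

```text
top mallet 0.95 [235. 175. 264. 204.] med [557.  11. 100.] ztop 199 toprect [563.  12.] [22. 23.] 76
top mallet 0.89 [292. 146. 323. 173.] med [ 640. -145.   90.] ztop 189 toprect [ 649. -153.] [22. 22.] 7
top mat 0.85 [100. 180. 160. 239.] med [524. 344.   6.] ztop 10 toprect [527. 344.] [162. 160.] 88
top mat 0.83 [139. 255. 180. 302.] med [330. 252.   5.] ztop 9 toprect [331. 253.] [115. 115.] 5
top block 0.94 [343. 216. 398. 259.] med [ 440. -320.   45.] ztop 50 toprect [ 442. -336.] [132. 100.] 78
top block 0.58 [265. 250. 297. 277.] med [372. -84.  19.] ztop 23 toprect [374. -83.] [78. 80.] 45
top block 0.47 [220.  50. 246.  93.] med [776.  40. 340.] ztop 353 toprect [797.  44.] [33. 52.] 11
top roundel 0.56 [364. 234. 398. 243.] med [ 444. -323.  128.] ztop 180 toprect [ 442. -335.] [25. 16.] 78
top stand 0.78 [210.  35. 280. 225.] med [726.  34.  11.] ztop 353 toprect [809.  50.] [62. 56.] 25
top camera_head 0.62 [218.  50. 249.  96.] med [777.  40. 340.] ztop 353 toprect [797.  43.] [33. 56.] 12
top wax_jar 0.91 [144. 135. 168. 159.] med [690. 263.  63.] ztop 68 toprect [696
[... 767 characters left out ...]
0. 362.] med [ 440. -363.   46.] ztop 50 toprect [ 440. -335.] [136. 100.] 79
side roundel 0.73 [221. 288. 231. 332.] med [ 440. -348.  123.] ztop 181 toprect [ 440. -336.] [27. 15.] 80
side stand 0.85 [237. 124. 368. 258.] med [749.  26.  13.] ztop 353 toprect [802.  46.] [69. 60.] 26
side camera_head 0.73 [330. 127. 363. 156.] med [781.  23. 330.] ztop 354 toprect [794.  41.] [36. 59.] 5
side wax_jar 0.78 [286. 163. 306. 186.] med [691. 252.  46.] ztop 70 toprect [694. 268.] [52. 52.] 33
side gouge 0.58 [318. 299. 332. 371.] med [ 686. -384.   23.] ztop 31 toprect [ 690. -362.] [175.  25.] 78
side blank 0.64 [186. 245. 215. 275.] med [371. -92.  19.] ztop 25 toprect [371. -85.] [82. 84.] 0
```

View pics/cropt.png

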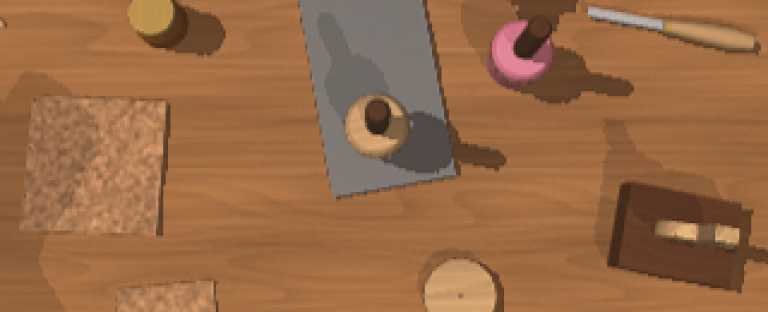

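View pics/crops.png

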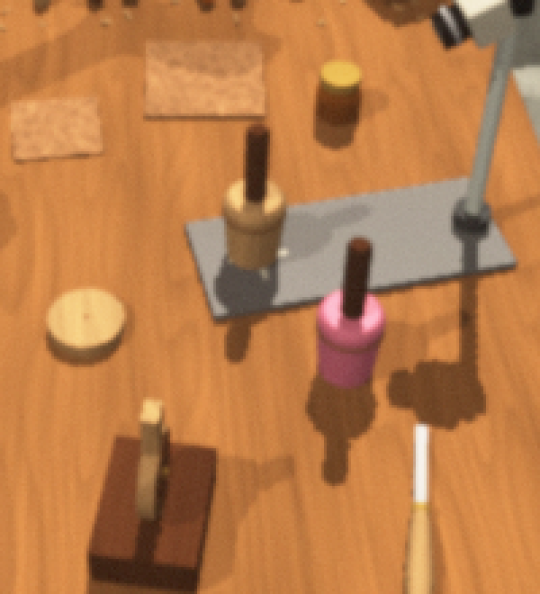

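```bash
ls m_*stand* m_*camera*
python3 - <<'E'
from h import *
import glob
for n in ("top","side"):
    f=np.load(f"{n}.npz"); w=f["w"]; p=f["p"].astype(int)
    m=np.load(glob.glob(f"m_{n}_stand_*.npy")[0])
    q=w[m]; q=q[~np.isnan(q[:,0])]
    b=q[(q[:,2]>5)&(q[:,2]<17)]
    r=cv2.minAreaRect(b[:,:2].astype(np.float32)); print(n,"board",[np.round(x,1) for x in r])
    c=q[(q[:,2]>40)&(q[:,2]<280)]; print("column pts",len(c),np.round(np.median(c,0)), np.round(np.percentile(c[:,:2],[5,95],axis=0)))
    # tab
    m=np.load(glob.glob(f"m_{n}_roundel_*.npy")[0]); q=w[m]; q=q[~np.isnan(q[:,0])]
    for lo,hi in ((60,90),(90,120),(140,165),(165,177),(174,190)):
        s=q[(q[:,2]>lo)&(q[:,2]<hi)]
        if len(s)>5: print("roundel",lo,len(s),np.round(s.mean(0)),[np.round(x,1) for x in cv2.minAreaRect(s[:,:2].astype(np.float32))])
E
```

```text
m_side_camera_head_330.npy
m_side_stand_237.npy
m_top_camera_head_218.npy
m_top_stand_210.npy
top board [array([676. ,  21.6]), array([362.2, 149.7]), np.float64(10.1)]
column pts 88 [818.  47.  89.] [[597.  22.]
 [823.  56.]]
roundel 60 16 [ 437. -324.   79.] [array([ 436.6, -325.1]), array([66.9,  6.1]), np.float64(71.6)]
roundel 90 80 [ 445. -310.  108.] [array([ 442.9, -332.1]), array([76.3, 17.7]), np.float64(78.0)]
roundel 140 37 [ 442. -327.  152.] [array([ 441.8, -334.3]), array([23.2, 15.8]), np.float64(77.5)]
roundel 165 28 [ 441. -330.  174.] [array([ 441.5, -334.7]), array([24.8, 15.5]), np.float64(76.3)]
roundel 174 70 [ 442. -334.  178.] [array([ 441.8, -334.8]), array([24.7, 15.7]), np.float64(77.6)]
side board [array([675.1,  23.9]), array([361.2, 161.6]), np.float64(10.5)]
column pts 403 [821.  42. 170.] [[815.  37.]
 [831.  49.]]
roundel 60 38 [ 445. -348.   78.] [array([ 447.6, -340.4]), array([76.7, 14.1]), np.float64(68.0)]
roundel 90 133 [ 440. -358.  105.] [array([ 446.6, -340.4]), array([80.5, 17. ]), np.float64(67.4)]
roundel 140 52 [ 440. -345.  152.] [array([ 439.6, -340.9]), array([15.4, 14.9]), np.float64(77.7)]
roundel 165 23 [ 441. -343.  170.] [array([ 440.4, -340.1]), array([18.7, 13.8]), np.float64(76.6)]
roundel 174 64 [ 440. -337.  179.] [array([ 440.4, -335.8]), array([26.9, 15.4]), np.float64(80.1)]
```

Run:
```python
from h import *
import glob
from scipy.optimize import least_squares
Q=[]
for n in ("top","side"):
    w=np.load(f"{n}.npz")["w"]
    s=w[(abs(w[...,0]-825)<30)&(abs(w[...,1]-47)<30)&(w[...,2]>50)&(w[...,2]<270)]
    r=least_squares(lambda c:np.hypot(s[:,0]-c[0],s[:,1]-c[1])-10,[825,48],loss="soft_l1"); print(n,"col",len(s),r.x, np.std(r.fun)); 
    # cross: white pixels on board
    p=np.load(f"{n}.npz")["p"].astype(int)
    a=np.deg2rad(10.1); rx=(w[...,0]-676)*np.cos(a)+(w[...,1]-22)*np.sin(a); ry=-(w[...,0]-676)*np.sin(a)+(w[...,1]-22)*np.cos(a)
    m=(abs(rx)<170)&(abs(ry)<68)&(w[...,2]<20)&(p.min(-1)>170)
    print("white",m.sum(),np.c_[w[m].round(),p[m]][:12])
    # lens: dark pixels in camera area
    m=(abs(w[...,0]-745)<40)&(abs(w[...,1]-35)<45)&(w[...,2]>255)&(w[...,2]<360)
    k=w[m]; print("head front",k.min(0).round(),k.max(0).round(), np.median(k,0).round(), m.sum())
```

```text
top col 71 [827.25404202  48.59317199] 0.5055158186310323
white 0 []
head front [739.  12. 301.] [785.  69. 348.] [766.  39. 334.] 618
side col 380 [824.80939925  49.86899858] 2.1142895646209534
white 2 [[596.  12.  11. 214. 202. 178.]
 [599.  12.  11. 217. 204. 179.]]
head front [736.   9. 291.] [785.  68. 351.] [767.  26. 327.] 351
```

Both views agree. The job's mallet is the pale wooden one, top px (247,190), world (562,11), handle top at z 198. The pink one, px (307,160), is the look-alike. The mat meant is the 160 mm one at (525,344), not the 115 mm one. Next I'll plan the approach.

```bash
cat >> h.py <<'E'
def plan(pos,yaw,tilt=0.0):
    """tool down at yaw (rad); tilt about tool x. prints shift (10cm) and turn (.5rad) still to go in tool axes"""
    s=sensors.get_state(); R0=Rn.from_euler("xyz",s["tcp_rot"])
    R1=Rn.from_euler("xyz",[np.pi,0,yaw])*Rn.from_euler("x",tilt)
    dp=R0.inv().apply(np.array(pos)-s["eef_pos"])/100; dr=(R0.inv()*R1).as_rotvec()/.5
    print("t",round(s["clock"],2),"pos",s["eef_pos"].round(1),"rot",s["tcp_rot"].round(3),"F",s["ft_force"].round(1),"open",round(s["opening"],1))
    print("SHIFT",dp.round(3),"TURN",dr.round(3))
E
python3 -c "
from h import *
plan([562,11,245],1.745)"
```

```text
t 1.2 pos [182.4 492.3 239.3] rot [3.141 0.    2.787] F [-0.8 -1.1  0.1] open 85.7
SHIFT [-5.232 -3.195 -0.057] TURN [ 0.    -0.     2.084]
```

```bash
python3 -m inch '[{"x":-0.4,"y":-0.25,"z":-0.1,"az":0.33},{"x":-0.8,"y":-0.5,"z":-0.2,"az":0.67},{"x":-1,"y":-0.62,"z":-0.2,"az":1}]' 1 && python3 -c "
from h import *
plan([562,11,259],1.745)"
```

```text
validation failed for argument at $[0]...
```

```bash
python3 -m inch '[{"x":-0.3,"y":-0.4,"az":0.3},{"x":-0.6,"y":-0.8,"az":0.65},{"x":-0.75,"y":-1,"az":1},{"x":-0.75,"y":-1,"az":1}]' && python3 -c "
from h import *
plan([562,11,259],1.745)"
```

```text
validation failed for argument at $[0]...
```

```bash
python3 -m inch '[{"x":-0.4,"y":-0.25,"z":-0.1,"ax":0,"ay":0,"az":0.33},{"x":-0.8,"y":-0.5,"z":-0.2,"ax":0,"ay":0,"az":0.67},{"x":-1,"y":-0.62,"z":-0.2,"ax":0,"ay":0,"az":1}]' 1 && python3 -c "
from h import *
plan([562,11,259],1.745)"
```

```text
clock: 1.58
eef_pos: [255.8, 398.2, 260.2]
tcp_rot: [3.14, 0.0, 2.28]
ft_force: [0.9, -0.5, -1.1]
opening: 85.0
t 1.57 pos [255.8 398.2 260.2] rot [3.14 0.   2.28] F [ 0.9 -0.5 -1.1] open 85.0
SHIFT [-4.932 -0.198  0.012] TURN [ 3.00e-03 -1.00e-03  1.07e+00]
```

```bash
python3 -m inch '[{"x":-0.4,"y":0,"z":0,"ax":0,"ay":0,"az":0.35},{"x":-0.8,"y":0,"z":0,"ax":0,"ay":0,"az":0.7},{"x":-1,"y":-0.04,"z":0,"ax":0,"ay":0,"az":1.0}]' && python3 -c "
from h import *
plan([562,11,259],1.745)"
```

```text
clock: 1.95
eef_pos: [318.4, 320.1, 259.4]
tcp_rot: [3.141, 0.0, 1.78]
ft_force: [-0.1, 0.3, 0.1]
opening: 85.2
t 1.95 pos [318.4 320.1 259.4] rot [3.141 0.    1.78 ] F [-0.1  0.3  0.1] open 85.2
SHIFT [-3.529  1.741  0.005] TURN [0.001 0.    0.07 ]
```

```bash
for i in 1; do python3 -m inch '[{"x":-0.5,"y":0.25,"z":0,"ax":0,"ay":0,"az":0.07},{"x":-1,"y":0.5,"z":0,"ax":0,"ay":0,"az":0.07}]'; done; python3 -m inch '[{"x":-0.5,"y":0.25,"z":0,"ax":0,"ay":0,"az":0},{"x":-1,"y":0.5,"z":0,"ax":0,"ay":0,"az":0}]';  python3 -m inch '[{"x":-0.5,"y":0.25,"z":0,"ax":0,"ay":0,"az":0},{"x":-1,"y":0.5,"z":0,"ax":0,"ay":0,"az":0},{"x":-1,"y":0.5,"z":0,"ax":0,"ay":0,"az":0}]'; python3 -c "
from h import *
plan([562,11,149],1.745)
w=1
for n in ('top','side'):
    p,d=optics.grab_frame(n); w=cloud(n,d)
    cv2.imwrite(f'pics/{n}1.png',p[:,:,::-1])
"
```

```text
clock: 2.2
eef_pos: [388.3, 233.4, 259.6]
tcp_rot: [3.141, -0.0, 1.752]
ft_force: [0.7, 1.2, -1.0]
opening: 85.3
clock: 2.45
eef_pos: [455.6, 143.5, 259.5]
tcp_rot: [3.141, -0.0, 1.752]
ft_force: [0.5, 0.4, 0.1]
opening: 85.2
clock: 2.82
eef_pos: [523.5, 52.6, 258.7]
tcp_rot: [-3.142, 0.001, 1.747]
ft_force: [-0.5, 0.6, 0.1]
opening: 85.1
t 2.83 pos [523.5  52.6 258.7] rot [-3.142e+00  1.000e-03  1.747e+00] F [-0.5  0.6  0.1] open 85.1
SHIFT [-0.477  0.306  1.097] TURN [-0.     0.001  0.004]
```

```bash
python3 -m inch '[{"x":-0.477,"y":0.306,"z":0,"ax":0,"ay":0,"az":0},{"x":-0.477,"y":0.306,"z":0.2,"ax":0,"ay":0,"az":0},{"x":-0.477,"y":0.306,"z":0.2,"ax":0,"ay":0,"az":0}]';python3 -c "
from h import *
plan([562,11,149],1.745)
for n in ('top','side'):
    p,d=optics.grab_frame(n); a=p[100:280,170:390]
    cv2.imwrite(f'pics/{n}2.png',cv2.resize(a,None,fx=3,fy=3)[:,:,::-1])
"
```

```text
clock: 3.3
eef_pos: [559.2, 15.6, 238.1]
tcp_rot: [-3.138, -0.002, 1.753]
ft_force: [-0.9, 0.3, 0.4]
opening: 84.6
t 3.3 pos [559.2  15.6 238.1] rot [-3.138e+00 -2.000e-03  1.753e+00] F [-0.9  0.3  0.4] open 84.6
SHIFT [-0.051  0.022  0.89 ] TURN [-0.007 -0.003  0.016]
```

View pics/side2.png

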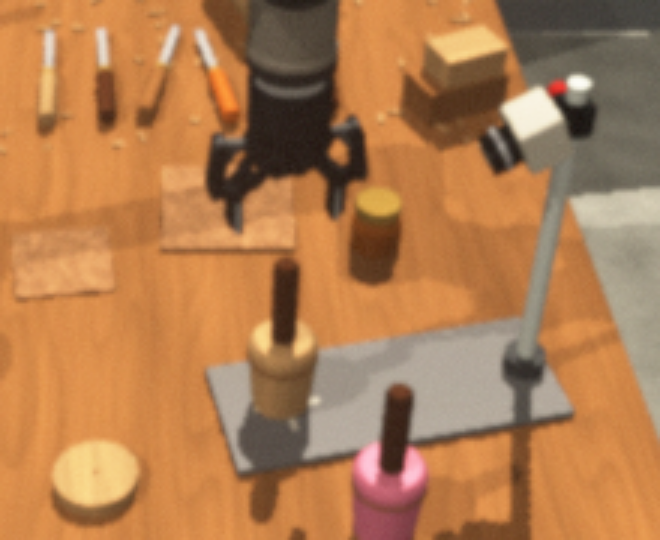

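The jaws straddle the handle: tips at crop (235,230) and (335,215), handle top at (286,262). I'll descend.

```bash
python3 -m inch '[{"x":-0.03,"y":0.01,"z":0.3,"ax":0,"ay":0,"az":0},{"x":-0.03,"y":0.01,"z":0.6,"ax":0,"ay":0,"az":0},{"x":-0.03,"y":0.01,"z":0.88,"ax":0,"ay":0,"az":0},{"x":-0.03,"y":0.01,"z":0.88,"ax":0,"ay":0,"az":0},{"x":-0.03,"y":0.01,"z":0.88,"ax":0,"ay":0,"az":0}]';python3 -c "
from h import *
plan([562,11,149],1.745)
for n in ('top','side'):
    p,d=optics.grab_frame(n); a=p[140:270,190:330]
    cv2.imwrite(f'pics/{n}3.png',cv2.resize(a,None,fx=4,fy=4)[:,:,::-1])
"
```

```text
clock: 4.03
eef_pos: [562.8, 12.0, 153.1]
tcp_rot: [3.139, 0.001, 1.753]
ft_force: [0.0, -0.2, 0.7]
opening: 85.4
t 4.03 pos [562.8  12.  153.1] rot [3.139e+00 1.000e-03 1.753e+00] F [ 0.  -0.2  0.7] open 85.4
SHIFT [-0.008 -0.01   0.041] TURN [0.005 0.001 0.015]
```

View pics/side3.png

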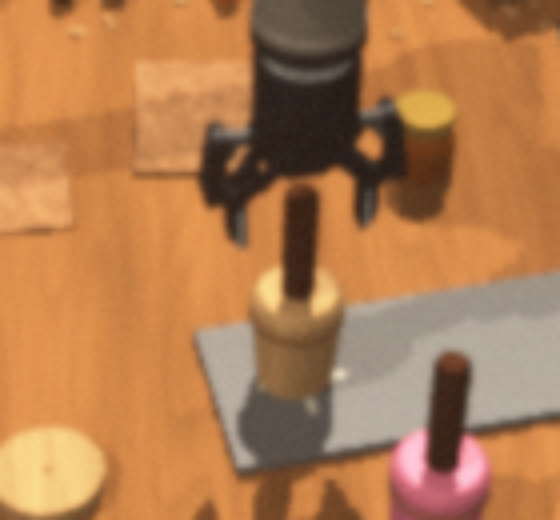

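Grip.

```bash
python3 -m inch '[{"x":0,"y":0,"z":0.04,"ax":0,"ay":0,"az":0},{"x":0,"y":0,"z":0.04,"ax":0,"ay":0,"az":0},{"x":0,"y":0,"z":0.04,"ax":0,"ay":0,"az":0},{"x":0,"y":0,"z":0.04,"ax":0,"ay":0,"az":0},{"x":0,"y":0,"z":0.04,"ax":0,"ay":0,"az":0},{"x":0,"y":0,"z":0.04,"ax":0,"ay":0,"az":0},{"x":0,"y":0,"z":0.04,"ax":0,"ay":0,"az":0},{"x":0,"y":0,"z":0.04,"ax":0,"ay":0,"az":0}]' 0
python3 -m inch '[{"x":0,"y":0,"z":-0.25,"ax":0,"ay":0,"az":0},{"x":0,"y":0,"z":-0.5,"ax":0,"ay":0,"az":0},{"x":0,"y":0,"z":-0.6,"ax":0,"ay":0,"az":0},{"x":0,"y":0,"z":-0.6,"ax":0,"ay":0,"az":0}]';python3 -c "
from h import *
plan([525,344,209],1.745)
p,d=optics.grab_frame('side'); a=p[140:270,190:330]
cv2.imwrite(f'pics/side4.png',cv2.resize(a,None,fx=4,fy=4)[:,:,::-1])
"
```

```text
clock: 5.12
eef_pos: [562.4, 11.5, 147.5]
tcp_rot: [3.141, 0.0, 1.752]
ft_force: [1.2, 0.5, 2.5]
opening: 24.6
clock: 5.62
eef_pos: [561.7, 11.5, 206.8]
tcp_rot: [-3.141, -0.0, 1.752]
ft_force: [0.4, 0.5, -5.8]
opening: 24.9
t 5.62 pos [561.7  11.5 206.8] rot [-3.141 -0.     1.752] F [ 0.4  0.5 -5.8] open 24.9
SHIFT [ 3.336  0.238 -0.021] TURN [-0.002 -0.001  0.014]
```

View pics/side4.png

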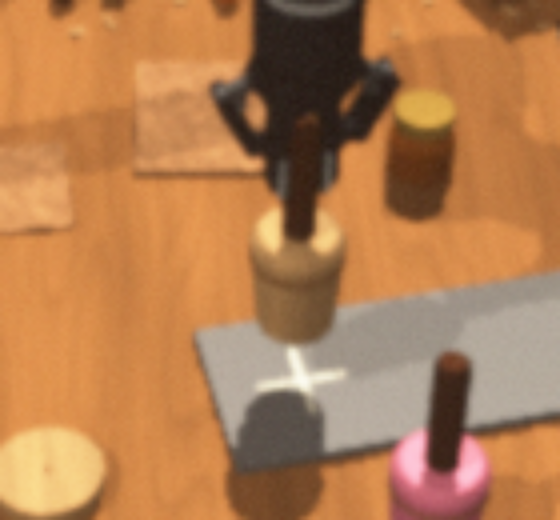

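The mallet is lifted and hangs straight. The white cross now shows at side px (265,235). I'll carry the mallet to the mat.

```bash
python3 -m inch '[{"x":0.3,"y":0,"z":0,"ax":0,"ay":0,"az":0},{"x":0.65,"y":0.05,"z":0,"ax":0,"ay":0,"az":0},{"x":1,"y":0.08,"z":0,"ax":0,"ay":0,"az":0}]'
python3 -m inch '[{"x":0.35,"y":0.02,"z":0,"ax":0,"ay":0,"az":0},{"x":0.7,"y":0.05,"z":0,"ax":0,"ay":0,"az":0},{"x":1,"y":0.08,"z":0,"ax":0,"ay":0,"az":0}]'
python3 -m inch '[{"x":0.35,"y":0.02,"z":0,"ax":0,"ay":0,"az":0},{"x":0.7,"y":0.05,"z":0,"ax":0,"ay":0,"az":0},{"x":1,"y":0.08,"z":0,"ax":0,"ay":0,"az":0}]'
python3 -m inch '[{"x":0.2,"y":0,"z":0,"ax":0,"ay":0,"az":0},{"x":0.34,"y":0,"z":0,"ax":0,"ay":0,"az":0},{"x":0.34,"y":0,"z":0,"ax":0,"ay":0,"az":0},{"x":0.34,"y":0,"z":0,"ax":0,"ay":0,"az":0}]'
python3 -c "
from h import *
plan([525,344,145.5],1.745)
p,d=optics.grab_frame('side'); a=p[80:210,160:330]
cv2.imwrite(f'pics/side5.png',cv2.resize(a,None,fx=4,fy=4)[:,:,::-1])
w=cloud('side',d)
from station import optics
p,d=optics.grab_frame('top');w=cloud('top',d)
for n in ('side','top'):
  for r in optics.silhouettes(n,'mallet'): print(n,r['score'],r['box'])
"
```

```text
clock: 6.05
eef_pos: [551.1, 112.1, 205.6]
tcp_rot: [-3.139, -0.0, 1.751]
ft_force: [1.6, -0.0, -5.7]
opening: 24.8
clock: 6.42
eef_pos: [540.7, 212.2, 205.5]
tcp_rot: [-3.138, 0.0, 1.752]
ft_force: [0.1, -1.0, -4.5]
opening: 24.6
clock: 6.8
eef_pos: [530.6, 311.9, 205.4]
tcp_rot: [-3.138, 0.001, 1.752]
ft_force: [1.8, -0.9, -5.2]
opening: 24.8
clock: 7.3
eef_pos: [525.8, 343.5, 207.2]
tcp_rot: [-3.141, 0.001, 1.751]
ft_force: [0.1, -0.6, -5.4]
opening: 24.5
t 7.3 pos [525.8 343.5 207.2] rot [-3.141e+00  1.000e-03  1.751e+00] F [ 0.1 -0.6 -5.4] open 24.5
SHIFT [ 0.007 -0.006  0.617] TURN [-0.     0.001  0.012]
side 0.75 [234.5, 108.5, 255.9, 157.7]
side 0.58 [287.0, 227.6, 313.3, 282.4]
top 0.75 [95.9, 186.8, 136.1, 221.7]
top 0.67 [291.1, 143.3, 322.4, 173.9]
```

View pics/side5.png

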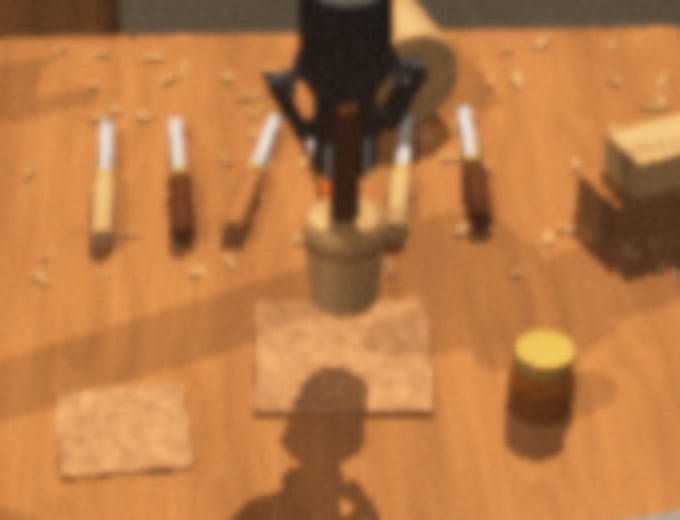

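```bash
python3 -m inch '[{"x":0,"y":0,"z":0.25,"ax":0,"ay":0,"az":0},{"x":0,"y":0,"z":0.5,"ax":0,"ay":0,"az":0},{"x":0,"y":0,"z":0.59,"ax":0,"ay":0,"az":0},{"x":0,"y":0,"z":0.62,"ax":0,"ay":0,"az":0},{"x":0,"y":0,"z":0.62,"ax":0,"ay":0,"az":0},{"x":0,"y":0,"z":0.62,"ax":0,"ay":0,"az":0}]'
```

```text
clock: 8.25
eef_pos: [526.0, 344.6, 146.4]
tcp_rot: [3.14, -0.001, 1.752]
ft_force: [0.2, 0.7, -5.3]
opening: 24.5
```

```bash
python3 -m inch '[{"x":0,"y":0,"z":0.015,"ax":0,"ay":0,"az":0},{"x":0,"y":0,"z":0.03,"ax":0,"ay":0,"az":0},{"x":0,"y":0,"z":0.03,"ax":0,"ay":0,"az":0},{"x":0,"y":0,"z":0.03,"ax":0,"ay":0,"az":0}]'
```

```text
clock: 8.75
eef_pos: [526.0, 344.6, 143.5]
tcp_rot: [3.14, -0.001, 1.752]
ft_force: [-1.5, -0.5, 5.9]
opening: 24.5
```

Contact with the mat: the force went from -5 N to +6 N. I'll release.

```bash
python3 -m inch '[{"x":0,"y":0,"z":0,"ax":0,"ay":0,"az":0},{"x":0,"y":0,"z":0,"ax":0,"ay":0,"az":0},{"x":0,"y":0,"z":0,"ax":0,"ay":0,"az":0},{"x":0,"y":0,"z":0,"ax":0,"ay":0,"az":0},{"x":0,"y":0,"z":0,"ax":0,"ay":0,"az":0},{"x":0,"y":0,"z":0,"ax":0,"ay":0,"az":0},{"x":0,"y":0,"z":0,"ax":0,"ay":0,"az":0},{"x":0,"y":0,"z":0,"ax":0,"ay":0,"az":0}]' 1
python3 -m inch '[{"x":0,"y":0,"z":-0.3,"ax":0,"ay":0,"az":0},{"x":0,"y":0,"z":-0.65,"ax":0,"ay":0,"az":0},{"x":0,"y":0,"z":-1,"ax":0,"ay":0,"az":0},{"x":0,"y":0,"z":-1,"ax":0,"ay":0,"az":0}]'
python3 -c "
from h import *
plan([441,-335,270],1.36)
p,d=optics.grab_frame('top');w=cloud('top',d)
import sys
p2,d2=optics.grab_frame('side'); w2=cloud('side',d2)
for n,W in (('side',w2),('top',w)):
  for r in optics.silhouettes(n,'mallet'):
    q=W[r['region']]; q=q[~np.isnan(q[:,0])]; hi=np.percentile(q[:,2],98); t=q[q[:,2]>hi-8]; hd=q[(q[:,2]>70)&(q[:,2]<100)]
    print(n,round(r['score'],2),r['box'],hi.round(),np.round(cv2.minAreaRect(t[:,:2].astype(np.float32))[0]),hd.mean(0).round())
cv2.imwrite('pics/side6.png',cv2.resize(p2[80:270,160:370],None,fx=3,fy=3)[:,:,::-1])
# cross
for n,P,W in (('top',p,w),('side',p2,w2)):
    a=np.deg2rad(10.1); W=W.copy(); rx=(W[...,0]-568)*np.cos(a)+(W[...,1]-3)*np.sin(a); ry=-(W[...,0]-568)*np.sin(a)+(W[...,1]-3)*np.cos(a)
    m=(abs(rx)<50)&(abs(ry)<50)&(W[...,2]<25)&(P.min(-1)>150)
    print(n,'cross',m.sum(),W[m].mean(0).round(1),W[m].min(0).round(),W[m].max(0).round())
"
```

```text
clock: 9.75
eef_pos: [525.6, 344.4, 142.3]
tcp_rot: [3.141, -0.0, 1.752]
ft_force: [-0.5, 0.1, -0.1]
opening: 85.3
clock: 10.25
eef_pos: [526.7, 345.0, 245.8]
tcp_rot: [3.135, -0.002, 1.752]
ft_force: [1.1, -0.3, 0.5]
opening: 85.0
t 10.25 pos [526.7 345.  245.8] rot [ 3.135e+00 -2.000e-03  1.752e+00] F [ 1.1 -0.3  0.5] open 85.0
SHIFT [-6.534 -2.066 -0.268] TURN [ 0.012 -0.006  0.784]
side 0.72 [285.5, 226.3, 312.3, 281.2] 189.0 [ 647. -155.] [ 644. -167.   87.]
side 0.68 [232.8, 123.6, 256.7, 171.7] 194.0 [525. 340.] [523. 326.  89.]
top 0.71 [292.8, 145.9, 322.4, 175.5] 189.0 [ 647. -151.] [ 642. -147.   88.]
top 0.64 [102.9, 187.5, 145.5, 220.5] 195.0 [528. 342.] [524. 334.  92.]
top cross 117 [568.4   3.1  11.2] [534. -30.   7.] [604.  36.  16.]
side cross 742 [567.7   1.5  11.8] [513. -54.   6.] [623.  57.  20.]
```

View pics/side6.png

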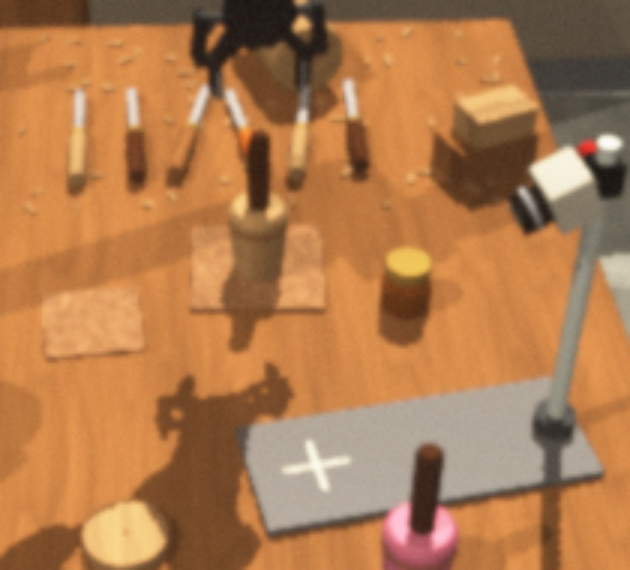

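The mallet stands upright at (526,344), centred on the mat. The cross is confirmed at (568,3), so the focus point is (568,3,215). Now I'll go to the roundel.

```bash
python3 -m inch '[{"x":-0.3,"y":-0.1,"z":-0.1,"ax":0,"ay":0,"az":0.2},{"x":-0.7,"y":-0.2,"z":-0.2,"ax":0,"ay":0,"az":0.5},{"x":-1,"y":-0.3,"z":-0.25,"ax":0,"ay":0,"az":0.78}]'
python3 -c "
from h import *
plan([441,-335,270],1.36)"
```

```text
clock: 10.82
eef_pos: [513.6, 239.2, 266.5]
tcp_rot: [-3.14, 0.001, 1.357]
ft_force: [0.2, -0.1, 0.5]
opening: 85.3
t 10.82 pos [513.6 239.2 266.5] rot [-3.140e+00  1.000e-03  1.357e+00] F [ 0.2 -0.1  0.5] open 85.3
SHIFT [-5.765  0.509 -0.03 ] TURN [-0.003  0.002 -0.006]
```

```bash
python3 -m inch '[{"x":-0.5,"y":0.05,"z":0,"ax":0,"ay":0,"az":0},{"x":-1,"y":0.1,"z":0,"ax":0,"ay":0,"az":0}]'
python3 -m inch '[{"x":-0.5,"y":0.05,"z":0,"ax":0,"ay":0,"az":0},{"x":-1,"y":0.1,"z":0,"ax":0,"ay":0,"az":0}]'
python3 -m inch '[{"x":-0.5,"y":0.05,"z":0,"ax":0,"ay":0,"az":0},{"x":-1,"y":0.1,"z":0,"ax":0,"ay":0,"az":0}]'
python3 -m inch '[{"x":-0.5,"y":0.05,"z":0,"ax":0,"ay":0,"az":0},{"x":-1,"y":0.1,"z":0,"ax":0,"ay":0,"az":0}]'
python3 -m inch '[{"x":-0.5,"y":0.05,"z":0,"ax":0,"ay":0,"az":0},{"x":-1,"y":0.1,"z":0,"ax":0,"ay":0,"az":0},{"x":-1,"y":0.1,"z":0,"ax":0,"ay":0,"az":0},{"x":-1,"y":0.1,"z":0,"ax":0,"ay":0,"az":0}]'
python3 -c "
from h import *
plan([441,-335,270],1.36)"
```

```text
clock: 11.08
eef_pos: [502.3, 139.3, 266.1]
tcp_rot: [-3.14, 0.001, 1.362]
ft_force: [1.3, -0.2, -0.0]
opening: 85.0
clock: 11.32
eef_pos: [491.3, 39.3, 266.2]
tcp_rot: [-3.14, 0.0, 1.362]
ft_force: [0.7, -0.7, -0.3]
opening: 85.2
clock: 11.58
eef_pos: [480.3, -60.5, 266.2]
tcp_rot: [-3.14, -0.0, 1.362]
ft_force: [0.8, 0.1, -0.2]
opening: 85.4
clock: 11.82
eef_pos: [469.4, -160.4, 266.2]
tcp_rot: [-3.14, -0.001, 1.362]
ft_force: [1.2, 0.8, -0.6]
opening: 85.2
clock: 12.32
eef_pos: [458.9, -258.3, 266.3]
tcp_rot: [-3.14, -0.001, 1.361]
ft_force: [-0.1, 1.0, 0.0]
opening: 85.0
t 12.32 pos [ 458.9 -258.3  266.3] rot [-3.140e+00 -1.000e-03  1.361e+00] F [-0.1  1.   0. ] open 85.0
SHIFT [-0.787 -0.015 -0.038] TURN [-0.004 -0.003  0.002]
```

```bash
python3 -m inch '[{"x":-0.45,"y":-0.01,"z":0,"ax":0,"ay":0,"az":0},{"x":-0.78,"y":-0.015,"z":0,"ax":0,"ay":0,"az":0},{"x":-0.78,"y":-0.015,"z":0.4,"ax":0,"ay":0,"az":0},{"x":-0.78,"y":-0.015,"z":0.65,"ax":0,"ay":0,"az":0},{"x":-0.78,"y":-0.015,"z":0.65,"ax":0,"ay":0,"az":0},{"x":-0.78,"y":-0.015,"z":0.65,"ax":0,"ay":0,"az":0}]'
python3 -c "
from h import *
plan([441,-335,147],1.36)
p,d=optics.grab_frame('top');p2,d2=optics.grab_frame('side')
w=cloud('side',d2); 
q=w[(abs(w[...,0]-441)<25)&(abs(w[...,1]+335)<25)&(w[...,2]>150)&(w[...,2]<183)]
print(len(q),q.mean(0), cv2.minAreaRect(q[q[:,2]>172][:,:2].astype(np.float32)))
a=cv2.resize(p[190:290,320:440],None,fx=3.3,fy=3.3);b=cv2.resize(p2[240:370,170:290],None,fx=3.3,fy=3.3)
a=cv2.copyMakeBorder(a,0,b.shape[0]-a.shape[0],0,0,0)
cv2.imwrite('pics/r1.png',np.hstack([a,b])[:,:,::-1])"
```

```text
clock: 13.08
eef_pos: [442.4, -334.4, 203.4]
tcp_rot: [3.14, 0.001, 1.363]
ft_force: [-0.6, 0.2, 0.5]
opening: 85.5
t 13.07 pos [ 442.4 -334.4  203.4] rot [3.140e+00 1.000e-03 1.363e+00] F [-0.6  0.2  0.5] open 85.5
SHIFT [-0.008 -0.013  0.564] TURN [0.003 0.001 0.006]
119 [ 440.10940375 -339.65693291  171.4507859 ] ((440.0260009765625, -335.0804138183594), (29.86191749572754, 16.067768096923828), 78.01737213134766)
```

View pics/r1.png

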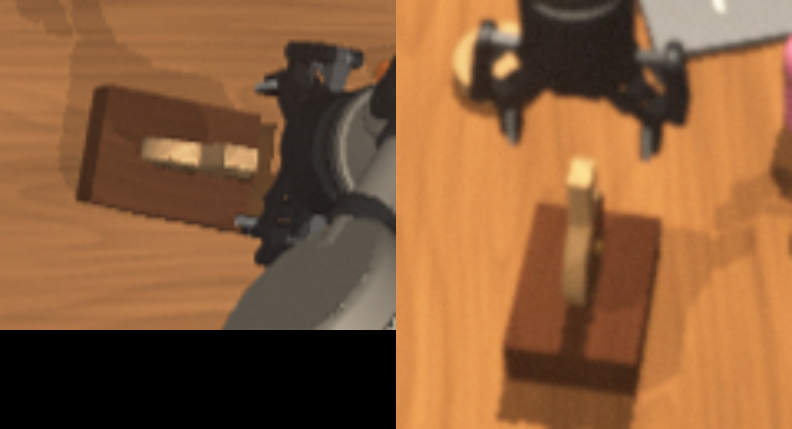

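The tab at crop (580,170) is centred between the fingertips at (512,135) and (647,150). The brass dot shows on the far side, so the carved face points away from the robot. I'll descend and close.

```bash
python3 -m inch '[{"x":-0.01,"y":-0.01,"z":0.2,"ax":0,"ay":0,"az":0},{"x":-0.01,"y":-0.01,"z":0.4,"ax":0,"ay":0,"az":0},{"x":-0.01,"y":-0.01,"z":0.55,"ax":0,"ay":0,"az":0},{"x":-0.01,"y":-0.01,"z":0.55,"ax":0,"ay":0,"az":0},{"x":-0.01,"y":-0.01,"z":0.55,"ax":0,"ay":0,"az":0}]'
python3 -m inch '[{"x":0,"y":0,"z":0,"ax":0,"ay":0,"az":0},{"x":0,"y":0,"z":0,"ax":0,"ay":0,"az":0},{"x":0,"y":0,"z":0,"ax":0,"ay":0,"az":0},{"x":0,"y":0,"z":0,"ax":0,"ay":0,"az":0},{"x":0,"y":0,"z":0,"ax":0,"ay":0,"az":0},{"x":0,"y":0,"z":0,"ax":0,"ay":0,"az":0},{"x":0,"y":0,"z":0,"ax":0,"ay":0,"az":0},{"x":0,"y":0,"z":0,"ax":0,"ay":0,"az":0}]' 0
```

```text
clock: 13.8
eef_pos: [440.8, -336.0, 148.1]
tcp_rot: [3.14, 0.001, 1.362]
ft_force: [-0.2, -0.0, -0.1]
opening: 85.2
clock: 14.8
eef_pos: [440.5, -335.8, 147.5]
tcp_rot: [3.141, 0.0, 1.362]
ft_force: [0.7, 0.2, 2.6]
opening: 15.0
```

```bash
python3 -m inch '[{"x":0,"y":0,"z":-0.1,"ax":0,"ay":0,"az":0},{"x":0,"y":0,"z":-0.25,"ax":0,"ay":0,"az":0},{"x":0,"y":0,"z":-0.5,"ax":0,"ay":0,"az":0},{"x":0,"y":0,"z":-0.8,"ax":0,"ay":0,"az":0},{"x":0,"y":0,"z":-1,"ax":0,"ay":0,"az":0},{"x":0,"y":0,"z":-1,"ax":0,"ay":0,"az":0},{"x":0,"y":0,"z":-1,"ax":0,"ay":0,"az":0}]'
python3 -c "
from h import *
p2,d2=optics.grab_frame('side')
s=sensors.get_state()
a=cv2.resize(p2[170:370,160:320],None,fx=3,fy=3)
cv2.imwrite('pics/r2.png',a[:,:,::-1])"
```

```text
clock: 15.68
eef_pos: [440.0, -335.3, 246.7]
tcp_rot: [-3.141, -0.001, 1.362]
ft_force: [-0.0, 0.3, -1.4]
opening: 15.3
```

View pics/r2.png

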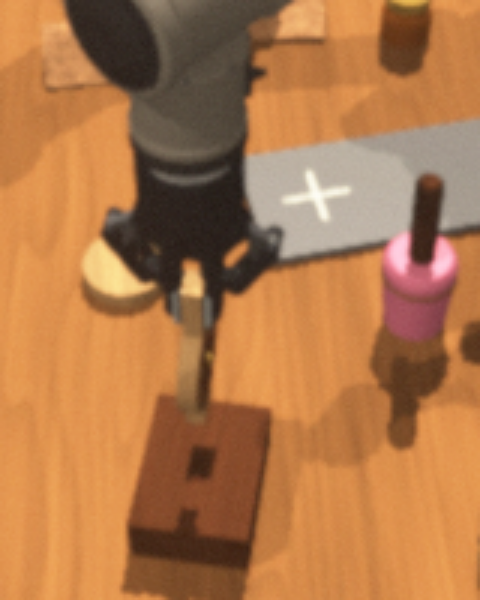

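The roundel is out of its socket (dark hole at crop (203,463)) and hangs straight. From the geometry, the target TCP is (536.6,-2.6,264.6), yaw 1.747, tilt -25°.

```bash
python3 -c "
from h import *
plan([536.6,-2.6,264.6],1.747,-.436)
s=Rn.from_euler('xyz',[np.pi,0,1.747])*Rn.from_euler('x',-.436); print(s.as_matrix().round(3))"
```

```text
t 15.72 pos [ 440.  -335.2  246.3] rot [-3.140e+00 -1.000e-03  1.362e+00] F [ 0.4  0.4 -1.8] open 15.4
SHIFT [ 3.455  0.255 -0.179] TURN [-0.864  0.165 -0.759]
[[-0.175  0.892  0.416]
 [ 0.985  0.159  0.074]
 [ 0.     0.422 -0.906]]
```

```bash
python3 -m inch '[{"x":0.3,"y":0.02,"z":-0.1,"ax":0,"ay":0,"az":0},{"x":0.65,"y":0.05,"z":-0.2,"ax":0,"ay":0,"az":0},{"x":1,"y":0.08,"z":-0.2,"ax":0,"ay":0,"az":0}]'
python3 -m inch '[{"x":0.35,"y":0.02,"z":0,"ax":0,"ay":0,"az":0},{"x":0.7,"y":0.05,"z":0,"ax":0,"ay":0,"az":0},{"x":1,"y":0.08,"z":0,"ax":0,"ay":0,"az":0}]'
python3 -m inch '[{"x":0.3,"y":0.02,"z":0,"ax":0,"ay":0,"az":-0.2},{"x":0.6,"y":0.05,"z":0,"ax":0,"ay":0,"az":-0.4},{"x":0.9,"y":0.08,"z":0,"ax":0,"ay":0,"az":-0.6},{"x":1,"y":0.08,"z":0,"ax":0,"ay":0,"az":-0.77},{"x":1,"y":0.08,"z":0,"ax":0,"ay":0,"az":-0.77}]'
python3 -c "
from h import *
plan([536.6,-2.6,264.6],1.747,-.436)"
```

```text
clock: 16.1
eef_pos: [469.1, -238.6, 267.0]
tcp_rot: [-3.141, -0.0, 1.361]
ft_force: [0.9, 0.8, -1.6]
opening: 15.1
clock: 16.48
eef_pos: [497.4, -141.9, 266.2]
tcp_rot: [-3.14, -0.001, 1.362]
ft_force: [-1.1, 0.3, -2.4]
opening: 15.4
clock: 17.1
eef_pos: [525.8, -46.4, 266.3]
tcp_rot: [-3.14, -0.001, 1.748]
ft_force: [-0.5, 0.3, -1.8]
opening: 15.5
t 17.1 pos [525.8 -46.4 266.3] rot [-3.140e+00 -1.000e-03  1.748e+00] F [-0.5  0.3 -1.8] open 15.5
SHIFT [0.413 0.184 0.017] TURN [-0.876 -0.002  0.001]
```

```bash
python3 -m inch '[{"x":0.1,"y":0.05,"z":0,"ax":-0.2,"ay":0,"az":0},{"x":0.2,"y":0.1,"z":0.01,"ax":-0.4,"ay":0,"az":0},{"x":0.3,"y":0.15,"z":0.01,"ax":-0.6,"ay":0,"az":0},{"x":0.4,"y":0.18,"z":0.015,"ax":-0.8,"ay":0,"az":0},{"x":0.41,"y":0.18,"z":0.015,"ax":-0.875,"ay":0,"az":0},{"x":0.41,"y":0.18,"z":0.015,"ax":-0.875,"ay":0,"az":0},{"x":0.41,"y":0.18,"z":0.015,"ax":-0.875,"ay":0,"az":0},{"x":0.41,"y":0.18,"z":0.015,"ax":-0.875,"ay":0,"az":0}]'
python3 -c "
from h import *
plan([536.6,-2.6,264.6],1.747,-.436)
p,d=optics.grab_frame('top');p2,d2=optics.grab_frame('side')
np.savez('fin.npz',p=p,p2=p2,w=cloud('top',d),w2=cloud('side',d2))
a=np.deg2rad(10.1);t=np.deg2rad(25)
X=np.array([np.cos(t)*np.cos(a),np.cos(t)*np.sin(a),np.sin(t)]);Y=np.array([-np.sin(a),np.cos(a),0]);Z=np.cross(X,Y)
f=np.array([568,3,215.])
for n,P,W in (('top',p,cloud('top',d)),('side',p2,cloud('side',d2))):
  for r in optics.silhouettes(n,'roundel'):
    if r['score']<.3: continue
    q=W[r['region']]; q=q[~np.isnan(q[:,0])]; l=np.c_[(q-f)@X,(q-f)@Y,(q-f)@Z]
    print(n,round(r['score'],2),r['box'],len(q)); k=l[(l[:,2]<40)&(abs(l[:,0])<60)]
    if len(k)<10: continue
    print('n',len(k),'pct x',np.percentile(k[:,0],[5,25,50,75,95]).round(1),'y',np.percentile(k[:,1],[1,50,99]).round(1),'z',np.percentile(l[:,2],[1,50,99]).round(1))
  print(n,'focus px',proj(n,f)); 
  # face plane: points with l in disc
  l=(W-f)@np.c_[X,Y,Z]; m=(abs(l[...,0])<20)&(np.hypot(l[...,1],l[...,2])<55); k=l[m]; print('near disc',len(k),np.percentile(k,[2,50,98],axis=0).round(1).tolist())
a=cv2.resize(p[80:260,160:340],None,fx=2.2,fy=2.2);b=cv2.resize(p2[110:290,200:380],None,fx=2.2,fy=2.2)
cv2.imwrite('pics/f1.png',np.hstack([a,b])[:,:,::-1])"
```

```text
clock: 18.1
eef_pos: [536.9, -4.0, 265.8]
tcp_rot: [2.705, -0.0, 1.746]
ft_force: [-0.7, 0.2, -1.9]
opening: 15.4
t 18.1 pos [536.9  -4.  265.8] rot [ 2.705 -0.     1.746] F [-0.7  0.2 -1.9] open 15.4
SHIFT [ 0.014 -0.006  0.01 ] TURN [ 0.002  0.    -0.002]
top 0.81 [237.3, 177.2, 274.2, 194.0] 311
n 294 pct x [-12.6  -5.9   1.3   2.3   3.6] y [-41.5  14.   37.7] z [-169.4   22.3   49.4]
top 0.55 [216.9, 56.3, 250.8, 91.6] 956
top focus px [[250.62714874 182.12454174]]
near disc 316 [[-13.5, -40.3, -42.6], [1.2, 14.2, 22.1], [4.1, 38.7, 41.7]]
side 0.82 [251.1, 163.7, 278.1, 206.8] 366
n 224 pct x [-18.3 -11.9  -5.6   0.4   2.9] y [-44.2 -25.2 252.4] z [-228.2   28.8   95.2]
side focus px [[267.66828354 185.39358602]]
near disc 226 [[-15.4, -43.7, -50.1], [-4.4, -25.2, 20.6], [3.2, 19.6, 50.0]]
```

View pics/f1.png

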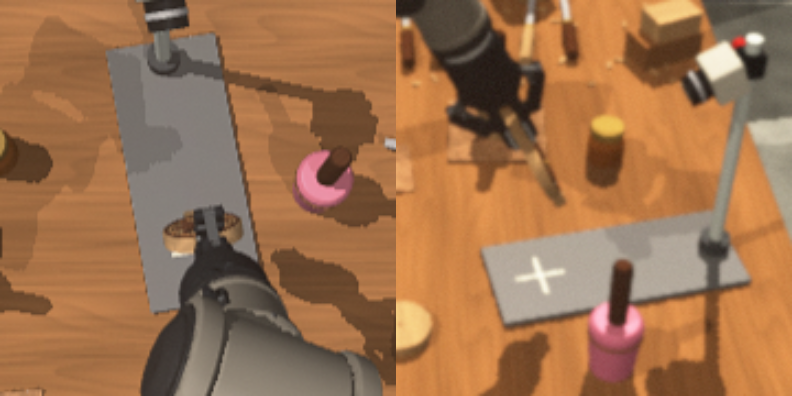

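The depth agrees. The carved face plane lies about 1–2 mm from the focus plane, the disc spans y -41 to +39 mm about it, and the tilt matches. I'll let it settle, do a final check and hand in.

```bash
python3 -m inch '[{"x":0,"y":0,"z":0,"ax":0,"ay":0,"az":0},{"x":0,"y":0,"z":0,"ax":0,"ay":0,"az":0},{"x":0,"y":0,"z":0,"ax":0,"ay":0,"az":0},{"x":0,"y":0,"z":0,"ax":0,"ay":0,"az":0}]'
python3 -c "
from h import *
plan([536.6,-2.6,264.6],1.747,-.436)
print(abs(sensors.get_state()['joint_velocities']).max())
p,d=optics.grab_frame('top');W=cloud('top',d)
for l in ('mallet','wax_jar','gouge','blank'):
  for r in optics.silhouettes('top',l)[:2]:
    q=W[r['region']];q=q[~np.isnan(q[:,0])]; print(l,round(r['score'],2),np.median(q,0).round(),np.percentile(q[:,2],98).round())
job.sign_off()"
```

```text
clock: 18.8
eef_pos: [536.6, -3.6, 265.8]
tcp_rot: [2.704, -0.0, 1.747]
ft_force: [0.2, 0.4, -1.9]
opening: 14.8
t 18.8 pos [536.6  -3.6 265.8] rot [ 2.704 -0.     1.747] F [ 0.2  0.4 -1.9] open 14.8
SHIFT [ 0.01  -0.004  0.011] TURN [ 0.003  0.    -0.   ]
0.0024930776139411763
mallet 0.81 [ 641. -146.   90.] 189.0
mallet 0.71 [524. 333.  96.] 195.0
wax_jar 0.79 [690. 265.  64.] 68.0
gouge 0.81 [ 690. -374.   21.] 29.0
the job is handed in; nothing more can be done
```

The job is handed in at about 19 s of the 56 s allowed. The wooden mallet stands on the large cork mat. The roundel is held still by its tab in front of the camera. The station gives no verdict.

- **Mallet:** it is upright and let go at about (526, 344), about 1 mm from the mat's centre. The handle top measured 194–195 mm high, as expected on the mat. The pink look-alike and the small mat were left alone.
- **Roundel:** depth readings put the carved face 1–2 mm from the 200 mm plane. The disc is centred sideways to about 2 mm. The gripper was within about 2 mm and 0.002 rad of the planned pose, leaning back 25°. Joint speeds were near zero and the grip held at 15 mm opening. Its height rests on the gripper pose and the grasp, since the arm hid the disc's lower part.
- **Bystanders:** the wax jar and gouge measured unmoved in the last picture. The blank was not detected there because the arm was in front of it. Nothing low passed near it.

Two readings disagreed. The side camera's points on the roundel covered only its edge and the background, so I used the top view and the gripper pose instead. I did not measure the lens glass directly; the point to hold it came from the cross at (568, 3), the column fit and the given sizes, which agreed.

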